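# Release the eccentric lock and push the specimen slide home

### The arm

A 6-joint arm with a two-finger parallel gripper is mounted at the origin on a cart in front of the work surface, level with it; the furniture and walls round the work are solid. World frame = base frame: x ahead of the robot, y to its left, z up, the work surface at z = 0. Lengths are in m, angles in rad, forces in N, time in s.
With the tool pointing down it reaches from about 0.325 to 0.9 m from the base axis. Payload 3.5 kg.
Tool frame: the origin (TCP) lies on the centre line of the jaws, within the pads' length; the fingertips stand bot.nose_length ahead of it and the grasp point (between the pads) is the TCP (bot.nose_length is the distance from the TCP to the fingertips, in m); z points along the fingers, y is the line along which they close (so a half turn about z gives the same grasp; the last joint's range is limited). The gripper opens to 85 mm and grips with 20 to 120 N. Pads are 22 mm wide; open, the fingers measure 114 mm over their backs; the gripper's body (76 mm by 85 mm) begins 54 mm behind the grasp point. The pads swing forward as they close: fully open they stand 13 mm farther back than shut.
Start: joints at [-1.382, 0.276, -0.026, 1.268, 0, 1.467], TCP at [0.18, -0.599, 0.25] pointing down, gripper open.
Joint ranges: [-3.12, 3.12], [-0.85, 1.88], [-1.08, 1.24], [-1.95, 2.15], [-1.57, 1.53], [-3.14, 3.14]. Speed limits (rad/s): [2.57, 2.57, 3.14, 3.14, 3.14, 3.14].

### API

Orientations are given as a rotation vector (axis times angle).
In Python, from cell import bot gives the robot as it stands. The module is installed in compiled form; this text tells all that it offers. Calls block until the motion is done:
- bot.goto(position, orientation): joint-space move of the TCP to a pose.
- bot.movel(position, frame=None, rate=0.15): straight line of the TCP; frame=None keeps the orientation; rate is the mean speed in m/s.
- bot.set_joints(angles): joint-space move.
- bot.move_gripper(opening, strength=None): opening from 0.0 (shut) to 1.0 (fully open); strength is the grip in N (None keeps the last); returns when the fingers have stopped.
- bot.dwell(seconds).
- bot.ik(position, orientation): joint angles nearest the present ones, or None.
- bot.get_image(name): name is "scene" or "top"; returns a dict with "img" (384x512x3 uint8, red, green, blue), "z_map" (384x512 float32, m along the optical axis (not along the pixel's ray), 0 where there is no reading), "camera_matrix" (3x3 intrinsics, pixels), "R" (3x3) and "t" (3): a world point X has camera coordinates R X + t. Camera axes: x right, y down, z forward; pixel columns grow to the right and rows downward; lengths in m; the calibration is good to about 2 mm. A picture is of the moment at which its call begins.
A pose or a line that the arm cannot do raises bot.Unreachable and nothing moves.
- bot.sign_off(): hands the job in; it is judged then, once.
Readings, each from a call of its own:
- bot.current_t(): time.
- bot.current_joints(): joint angles.
- bot.current_joint_velocities(): joint speeds.
- bot.current_effort(): joint torques, N m.
- bot.current_tool_pos(): TCP position.
- bot.current_eef_rot(): TCP orientation.
- bot.current_force(): force on the tool from outside, world axes, zero at the start.
- bot.current_ft_torque(): the same for the moment, N m.
- bot.current_opening(): opening from 0.0 (shut) to 1.0 (fully open).
- bot.current_finger_force(): force on a finger pad.
Only numpy, scipy, OpenCV 4.12 (cv2) and the standard library are available. Lean on these libraries where they do the work, as an engineer would, in place of code of your own. Each camera call takes 0.05 s, during which the arm holds its last target. There are 200 camera calls.

### The job

First push the black lever of the eccentric cam round until the lever lies over the green mark, which turns the cam's low point to the slide's roller; only then push the slide forward, towards the cam, by its red plate until it is fully home against its end stops, leaving the cam on its mark. Only push with the fingers: the mounted specimen stays seated in the slide's nest and is not lifted, and the other things standing about are left where they are.

Things in the scene. Friction and masses are not known exactly. Their poses are not given: they have to be found in the camera images.
- fixture: Blue base plate bolted to the worktop (does not move in a run), 235 x 104 x 12 mm. Origin: on the cam's upright axis, at worktop height. Its +x is the way the slide goes forward (home), its +y points from the cam axis to the green low-point mark (12 x 13 mm, painted on the plate 45 mm out), z up. The plate spans x -180 to +55 mm, y -52 to +52 mm. Steel guide rails at y +-33 mm (x -162 to -40) reach 26 mm high; two dark end stops at x -40 to -30 mm reach 28 mm high.
- lock_cam (a joint): Angle of the eccentric cam (steel disc of radius 24 mm, set 12 mm off its axis) and its lever, rad. 0 = low point to the roller, lever straight over the green mark (along the fixture's +y). Grows clockwise seen from above: at +1.57 the lever points along the fixture's +x, beyond that towards -y. Range -0.7 to 2.7, with no stop or detent at 0; it is stiff (0.3 N m, about 5 N at the handle) and stays where it is left. Off the low point it stops the slide short of home.
- handle (a point): Centre of the black handle of the cam lever, 62 mm from the cam axis and 39 mm above the worktop. The handle is an upright-sided bar 14 mm wide, 52 mm long along the lever (36 to 88 mm from the axis), from 26 to 52 mm above the worktop. The point's y axis points out along the lever.
- slide (a joint): Travel of the aluminium follower slide along the fixture's +x, m. 0 = fully back, 0.050 = fully home against the end stops. About 2.5 N to push; stays where it is left. A brass roller on its front meets the cam.
- push_face (a point): Centre of the rear face (the face to be pushed, looking along the fixture's -x) of the red push plate at the back of the slide: face 50 mm wide, from 14 to 60 mm above the worktop, point 40 mm above it, at fixture x = -156 mm plus the travel, y = 0; plate 10 mm thick. The slide's block in front of it is 56 x 52 mm, top 27 mm above the worktop.
- nest (a point): Centre of the floor of the round nest in the slide, 18 mm above the worktop, 38 mm ahead of the push face; nest 33 mm in diameter and 9 mm deep. Moves with the slide.
- specimen_center (a point): Centre of the tan mounted specimen lying in the nest: disc 30 mm in diameter, 16 mm high (8 mm above and below this point).
- green_specimen: Bystander: loose pale green mounted specimen, disc 38 mm in diameter, 22 mm high; origin at the centre of its underside.
- black_specimen: Bystander: loose black mounted specimen, disc 30 mm in diameter, 20 mm high; origin at the centre of its underside.
- tape: Bystander: loose small roll of black tape lying flat, 53 mm in diameter, 19 mm high; origin at the centre of its underside.
Things that resemble listed ones, but are neither listed nor needed, are in the scene too. Leave any pink or purple look-alike of the part that bears specimen_center alone.

How it is judged:
On the way, in this order (a step that is already met when the one before it is completed fails the run):
1. cam turned to its low point (lever over the green mark) with the slide still back (value of joint lock_cam between -0.3 and 0.3 rad and value of joint slide below 0.022 m), for 0.2 s.
2. slide pushed fully home (value of joint slide above 0.047 m), for 0.2 s.
At the end, for the whole second after the job is handed in: The lever is within 0.3 rad (17 degrees) of the green mark, the slide is at rest within 3 mm of fully home, and the specimen lies flat in its nest (within 4 mm of the centre, not raised more than 3 mm) (value of joint lock_cam between -0.3 and 0.3 rad and value of joint slide above 0.047 m and velocity of joint slide between -0.005 and 0.005 m/s and horizontal distance between specimen_center and nest below 0.004 m and z of specimen_center in the frame of nest below 0.011 m and angle between specimen_center's own z axis and vertical below 0.15 rad); the robot touches nothing.
It fails at once if slide pushed forward by more than 22 mm while the cam was off its low point (value of joint slide above 0.022 m and (value of joint lock_cam above 0.4 rad or value of joint lock_cam below -0.4 rad)).
It fails at once if specimen lifted from its nest (z of specimen_center in the frame of nest above 0.014 m).
It fails at once if a bystander moved by more than 15 mm (distance of any of green_specimen, black_specimen, tape from where it was at the start of the episode above 0.015 m).
It also fails if it takes over 64 s, if anything falls off the work surface, if the arm or the gripper's body presses on something with over 40 N, if the wrist force passes 120 N, or if a joint passes its speed limit or range.

## Working session

There is one attempt and no reset: what is moved stays moved. The work goes in short steps, each a Python script; the robot and the scene stay as the last script left them, time stands still between calls to the robot, and variables do not carry over. Pictures are saved under pics/ and viewed, at most 10 in all, crops included, and the job is handed in when it is done.

```bash
mkdir -p pics; python3 - <<'E'
from cell import bot
import cv2,pickle
for n in("top","scene"):
    d=bot.get_image(n); pickle.dump(d,open(n+'.pkl','wb'))
    cv2.imwrite(f'pics/{n}1.png',cv2.resize(d['img'][:,:,::-1],(800,600)))
    print(n,d['camera_matrix'].tolist(),(-d['R'].T@d['t']))
print(bot.nose_length,bot.current_eef_rot(),bot.current_t())
E
```

```text
top [[396.9775047450752, 0.0, 264.8335617825744], [0.0, 396.9775047450752, 192.5222802549721], [0.0, 0.0, 1.0]] [0.45093941 0.1716624  0.89239303]
scene [[390.9220462892422, 0.0, 254.91019776602957], [0.0, 390.9220462892422, 189.84737418318883], [0.0, 0.0, 1.0]] [0.11173014 0.80834938 0.60424041]
0.019 [-3.10615341e+00 -4.56442529e-01  1.32332914e-04] 0.1
```

View pics/top1.png

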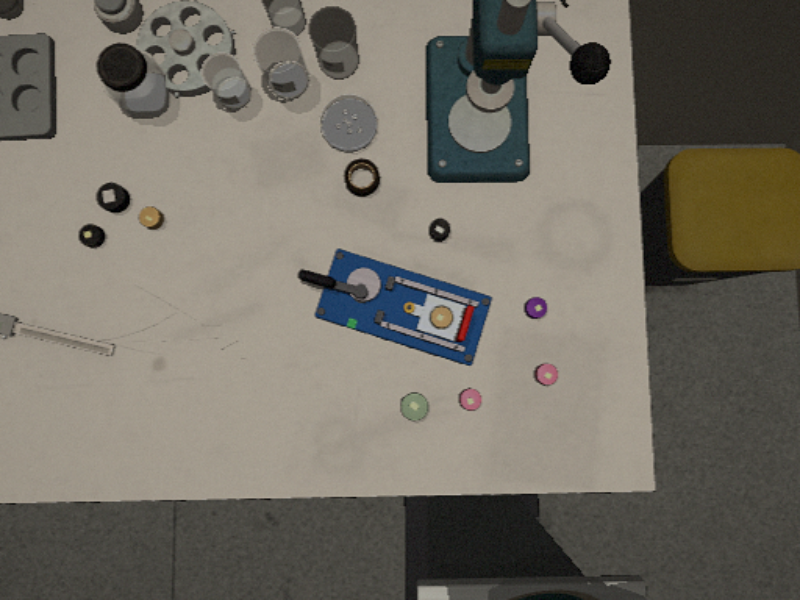

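View pics/scene1.png

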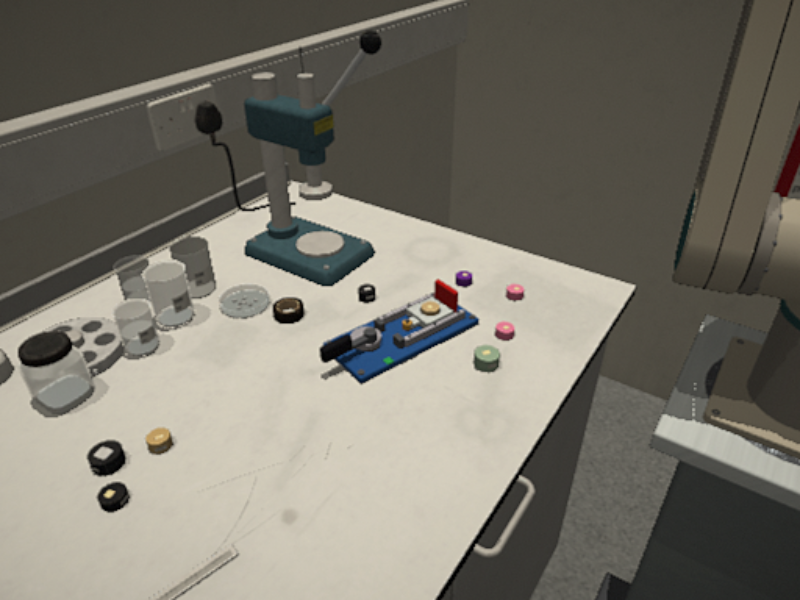

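The top view shows the fixture with the cam at about (361,287), the green mark at (352,323), the handle at (316,278) and the red plate at (466,324). The lever points roughly along fixture +x. The green specimen is at (414,406), the tape at (362,177) and the black specimen at (439,229).

```bash
cat > h.py <<'E'
import numpy as np,cv2
def proj(d,uv,z):
    uv=np.atleast_2d(uv).astype(float);K=d['camera_matrix'];R=d['R'];c=-R.T@d['t']
    r=np.c_[uv,np.ones(len(uv))]@np.linalg.inv(K).T@R
    return c+r*((z-c[2])/r[:,2])[:,None]
def comp(m,near=None):
    n,l,s,c=cv2.connectedComponentsWithStats(m.astype(np.uint8),connectivity=8)
    i=1+(np.argmax(s[1:,4]) if near is None else np.argmin(np.hypot(*(c[1:]-near).T)+1e3*(s[1:,4]<6)))
    v,u=np.nonzero(l==i);return np.c_[u,v]
def measure(d,F=None):
    h=cv2.cvtColor(d['img'],cv2.COLOR_RGB2HSV);H,S,V=[h[...,i].astype(int) for i in range(3)]
    if F is None:
        b=proj(d,comp((H>103)&(H<125)&(S>140)&(V>40)),.012)
        rc=cv2.minAreaRect((b[:,:2]*1000).astype(np.float32));print('rect',rc)
        P=cv2.boxPoints(rc)/1000;e=[P[1]-P[0],P[2]-P[1]];ex=max(e,key=np.linalg.norm);ex=ex/np.linalg.norm(ex)
        g=proj(d,comp((H>50)&(H<80)&(S>150)),.012).mean(0)[:2];cen=np.array(rc[0])/1000
        if ex@(g-cen)<0: ex=-ex
        ey=np.array([-ex[1],ex[0]]);F=(cen+ex*.0625,ex,ey)
        print('green',(g-F[0])@ex,(g-F[0])@ey)
    o,ex,ey=F
    w=lambda p:np.c_[(p[:,:2]-o)@ex,(p[:,:2]-o)@ey]
    r=w(proj(d,comp(((H<8)|(H>172))&(S>170)&(V>60)),.06));print('red top fx rng',r.min(0),r.max(0),'mean',r.mean(0))
    q=np.indices(V.shape)[::-1].reshape(2,-1).T
    f=w(proj(d,q,.052));rad=np.hypot(*f.T)
    k=(V.ravel()<45)&(rad>.040)&(rad<.095)&(f[:,0]>-.03)
    f=f[k];m=np.median(f,0);f=f[np.hypot(*(f-m).T)<.04];m=f.mean(0)
    print('handle',m,np.hypot(*m),'angle',np.arctan2(m[0],m[1]),len(f))
    return F
E
python3 - <<'E'
import pickle;from h import *
d=pickle.load(open('top.pkl','rb'));F=measure(d);print(F,np.arctan2(F[1][1],F[1][0]))
pickle.dump(F,open('F.pkl','wb'))
s=800/512
for n,p,z in(('green',(414,406),.022),('black',(439,229),.02),('tape',(362,177),.019),('pink',(470,399),.02)):
    p=proj(d,np.array(p)/s,z)[0,:2];print(n,p,(p-F[0])@F[1],(p-F[0])@F[2])
E
```

```text
rect ((535.0957641601562, 173.25778198242188), (231.82786560058594, 102.26834106445312), 71.68769073486328)
green 0.00030512240888736983 0.045246852179364985
red top fx rng [-0.15446161 -0.02456903] [-0.14501416  0.02421094] mean [-0.14976707 -0.00030096]
handle [0.0617173  0.00317814] 0.06179907569729406 angle 1.5193466934401125 155
(array([0.55473305, 0.23259265]), array([0.3141965, 0.9493579], dtype=float32), array([-0.9493579,  0.3141965], dtype=float32)) 1.2511861
green [0.39515494 0.15986593] -0.11918257362337562 0.12864625519499825
black [0.6449488  0.12050727] -0.07806366711875773 -0.12086387696457938
tape [0.72280913 0.23033593] 0.05066647693479274 -0.16027342377459652
pink [0.40349466 0.08169572] -0.1907737746770212 0.09616807316133291
```

```bash
cat >> h.py <<'E'
from scipy.spatial.transform import Rotation as Ro
import pickle
def down(x):  # rotvec, tool z down, tool x along 2D dir x
    x=np.r_[x,0]/np.linalg.norm(x);z=np.array([0,0,-1.]);return Ro.from_matrix(np.c_[x,np.cross(z,x),z]).as_rotvec()
def lever(F,a,off,r=.066,z=.05,s=1):
    o,ex,ey=F;u=np.sin(a)*ex+np.cos(a)*ey;t=-np.cos(a)*ex+np.sin(a)*ey
    return np.r_[o+r*u-off*t,z],down(s*t)
E
cat > a.py <<'E'
from h import *;from cell import bot
F=pickle.load(open('F.pkl','rb'))
d=pickle.load(open('top.pkl','rb'));print('stool depth->z',.892-d['z_map'][135,470])
J={}
for s in(1,-1):
    J[s]=[bot.ik(*lever(F,a,.02,s=s)) for a in np.linspace(1.52,0,6)]
    print(s,[None if j is None else round(float(j[5]),2) for j in J[s]])
s=min((k for k in J if all(j is not None for j in J[k])),key=lambda k:max(abs(j[5]) for j in J[k]))
print('s',s);bot.move_gripper(0.)
bot.goto([.45,0,.25],down(s*F[2]))
p,q=lever(F,1.52,.04,s=s)
bot.goto([p[0],p[1],.15],q)
bot.movel(p,q,rate=.12)
print(bot.current_force(),bot.current_t())
for a in np.arange(1.4,-.01,-.2):
    p,q=lever(F,a,.020,s=s);bot.movel(p,q,rate=.08);print(round(a,2),np.round(bot.current_force(),1),round(bot.current_t(),1))
d=bot.get_image('top');pickle.dump(d,open('top2.pkl','wb'))
cv2.imwrite('pics/top2.png',cv2.resize(d['img'][140:260,160:340,::-1],(720,480)));measure(d,F)
E
python3 a.py
```

```text
stool depth->z -0.4288482
1 [0.63, 0.35, 0.06, -0.24, -0.55, -0.86]
-1 [-2.51, -2.8, -3.08, 2.9, 2.6, 2.28]
s 1
[0.02804276 0.33821874 0.6259236 ] 5.4833
1.4 [ 0.8  1.  -0.2] 6.0
1.2 [ 1.1 -0.   1.9] 6.3
1.0 [1.2 0.2 1.1] 6.7
0.8 [1.6 0.5 0.5] 7.0
0.6 [ 0.8 -0.   0.5] 7.4
0.4 [ 1.2  0.5 -0.6] 7.7
0.2 [1.  0.3 1. ] 8.1
0.0 [1.  0.8 0.2] 8.4
red top fx rng [-0.15446161 -0.02456903] [-0.1448602   0.02421094] mean [-0.14967539 -0.00026114]
handle [0.04322439 0.01991408] 0.047591162974135855 angle 1.1390684760055936 148
```

View pics/top2.png

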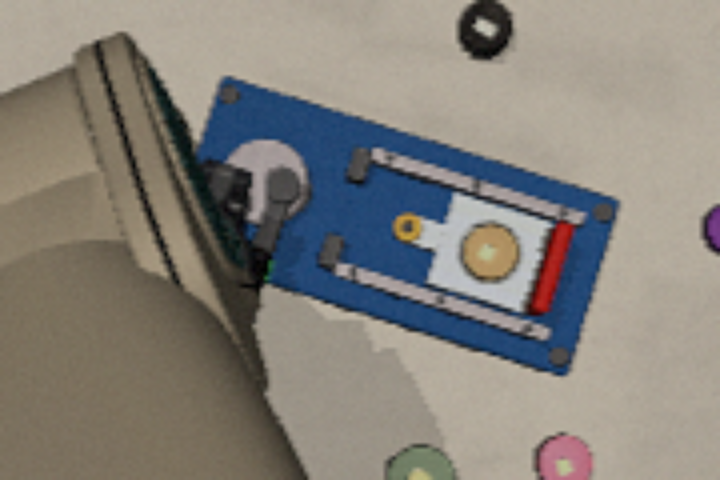

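The crop shows the lever from its hub at (285,185) to (262,265), parallel to the plate's short edge and over the green mark. The slide is still back. Next I'll retreat, measure again, and move behind the red plate.

```bash
cat > b.py <<'E'
from h import *;from cell import bot
F=pickle.load(open('F.pkl','rb'));o,ex,ey=F
p,q=lever(F,0,.045);bot.movel(p,q,rate=.1);p[2]=.16;bot.movel(p,rate=.2)
f=lambda x,z:np.r_[o+x*ex,z]
q=min((down(k*ex) for k in(1,-1)),key=lambda q:abs(bot.ik(f(-.195,.14),q)[5]))
bot.goto(f(-.195,.16),q)
d=bot.get_image('top');pickle.dump(d,open('top3.pkl','wb'))
cv2.imwrite('pics/top3.png',cv2.resize(d['img'][140:260,160:340,::-1],(720,480)));measure(d,F);print(bot.current_t())
E
python3 b.py
```

```text
red top fx rng [-0.15443115 -0.02456903] [-0.1448602   0.02421094] mean [-0.1496742   0.00015005]
handle [0.00012066 0.06283807] 0.06283818349394799 angle 0.0019200934162618844 145
10.6167
```

View pics/top3.png

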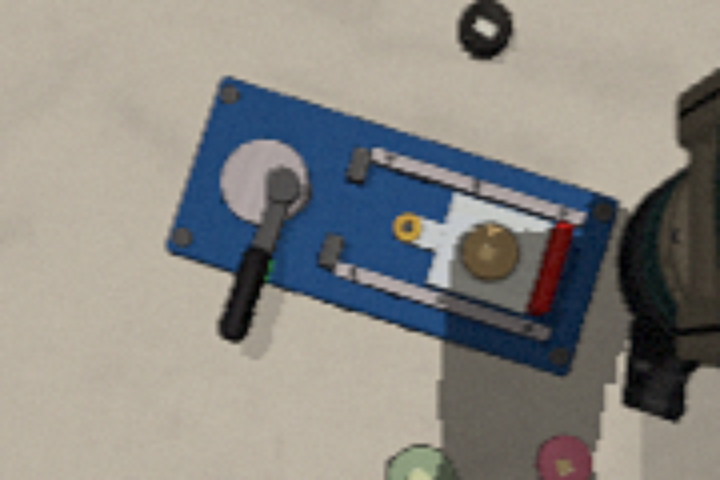

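The lever now lies over the mark (0.00 rad) and the slide is still back, so I'll push it home.

```bash
cat > c.py <<'E'
from h import *;from cell import bot
F=pickle.load(open('F.pkl','rb'));o,ex,ey=F
f=lambda x,z:np.r_[o+x*ex,z]
bot.movel(f(-.195,.053),rate=.1)
bot.movel(f(-.172,.053),rate=.1);bot.movel(f(-.125,.053),rate=.04)
for x in np.arange(-.123,-.1109,.001):
    bot.movel(f(x,.053),rate=.02);F3=bot.current_force();fx=-(F3[:2]@ex);print(round(x,3),round(fx,1))
    if fx>15:break
bot.dwell(.4);bot.movel(f(x-.05,.053),rate=.1);bot.movel(f(-.195,.16),rate=.2)
d=bot.get_image('top');cv2.imwrite('pics/top4.png',cv2.resize(d['img'][140:260,160:340,::-1],(720,480)));measure(d,F);print(bot.current_t())
E
python3 c.py
```

```text
-0.123 2.0
-0.122 2.1
-0.121 2.2
-0.12 2.3
-0.119 2.8
-0.118 1.2
-0.117 1.0
-0.116 5.0
-0.115 8.2
-0.114 10.5
-0.113 13.2
-0.112 15.7
red top fx rng [-0.10493791 -0.0247177 ] [-0.09612255  0.02411445] mean [-0.10046282 -0.00066097]
handle [0.00015999 0.06270536] 0.06270556866801748 angle 0.0025514608171532368 146
18.35
```

View pics/top4.png

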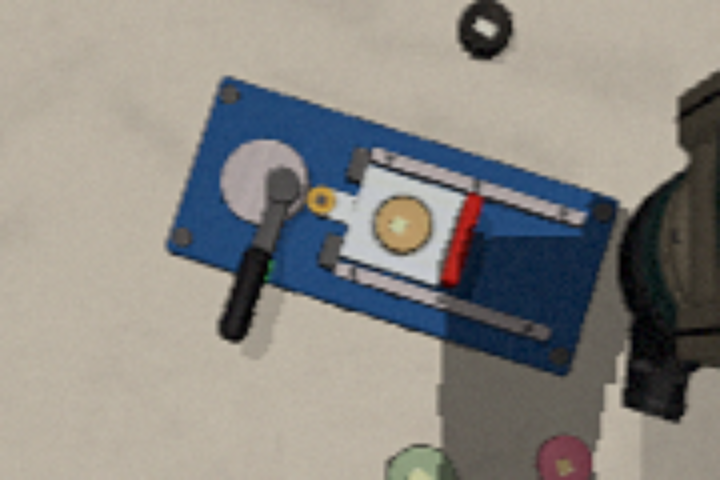

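The block is against both end stops at (357,165) and (330,250), and the lever is on its mark. The specimen is seated at (402,225) and the bystanders in the crop have not moved.

```bash
python3 -c "
from cell import bot
print(bot.current_force(),bot.sign_off())"
```

```text
the job is handed in; nothing more can be done
[ 0.05605746 -0.17962797  0.50098131] None
```

I've handed the job in: the lever measured 0.00 rad off the green mark, the slide travelled about 49 mm and stopped hard against its end stops, the specimen looked seated in its nest, and the arm was clear; the hand-in returned no verdict.

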